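Point out what is needed for the next weighing

TASK

Show a trainee what the next weighing needs by pointing down from just above with the fingertips, first at the lid of the white-lidded jar that stands in a short row with the amber dropper bottle and the black-capped vial, then at the bare metal blade of the black-handled spatula, and last at the middle of the white weighing boat. Bring the fingertips to about 3 cm above each one and stay there for about two seconds, and finish still pointing at the weighing boat. Touch or move nothing, and do not lower the fingertips to any of the other items standing or lying among them.

Things in the scene. Friction and masses are not known exactly. Their poses are not given: they have to be found in the camera images.
- powder_jar: clear jar with a white ribbed round screw lid, 52 mm across, 82 mm tall, white powder inside, loose, standing upright; origin at the centre of its underside, z up. It stands in a loose row on the right with the dropper bottle and the black-capped vial, in any order
- jar_lid (a point): centre of the top of the powder jar's lid, 82 mm above the worktop; first thing to point at
- spatula: flat steel spatula with a black handle, 194 mm long, lying flat near the front edge of the worktop, left or right, roughly across the robot's view; origin under the middle of its length on the worktop, its own +y towards the blade tip (tip at y = +97 mm, handle end at y = -97 mm), z up. The bare blade (20 mm wide, top 5 mm above the worktop) spans about y = 0 to +97 mm; the handle is 13 mm high
- blade (a point): point on top of the blade, on its centre line, about midway between its tip and the handle (45 mm from the spatula's origin), 5 mm above the worktop; its y axis points to the blade tip; second thing to point at
- weigh_boat: square white plastic weighing boat (shallow dish), 67 x 67 mm, 16 mm high, loose; origin at the centre of its underside, z up
- boat_rim (a point): middle of the weighing boat at the height of its rim, 16 mm above the worktop; third and last thing to point at
- dropper_bottle: amber dropper bottle with red rubber bulb, 27 mm across, 91 mm tall, loose, upright; origin at the centre of its underside; a bystander, not to be pointed at
- black_vial: short glass vial with black cap, 32 mm across, 50 mm tall, loose, upright; origin at the centre of its underside; a bystander, not to be pointed at
- glass_rod: clear glass stirring rod, 6 mm thick, 180 mm long, lying near the front edge of the worktop on the side where the spatula is not; origin under its middle, own y along it; a bystander, not to be pointed at
- shot_glass: small clear measuring glass, 53 mm across, 56 mm tall, open at the top, standing beside the weighing boat; origin at the centre of its underside; a bystander, not to be pointed at
Mind the look-alikes: they are no part of the job. What is shaped like the powder_jar but blue is not meant.

How it is judged:
By the outcome, as a careful person would: the job done as asked, in the order asked, and still so for the second after the job is handed in, with the robot touching nothing.
It also fails if it takes over 48 s, if anything falls off the work surface, if the arm or the gripper's body presses on something with over 40 N, if the wrist force passes 120 N, or if a joint passes its speed limit or range.

ROBOT

A 7-joint arm with a two-finger parallel gripper is mounted at the origin on a cart in front of the work surface, level with it; the furniture and walls round the work are solid. World frame = base frame: x ahead of the robot, y to its left, z up, the work surface at z = 0. Lengths are in m, angles in rad, forces in N, time in s.
With the tool pointing down it reaches from about 0.35 to 0.9 m from the base axis. Payload 19.9 kg.
Tool frame: the origin (TCP) lies on the centre line of the jaws, within the pads' length; the fingertips stand 17 mm ahead of it and the grasp point (between the pads) lies 2 mm behind it; z points along the fingers, y is the direction in which the jaws open and shut (so a half turn about z gives the same grasp; the last joint's range is limited). The gripper opens to 94 mm and grips with 3 to 60 N. Pads are 16 mm wide; open, the fingers measure 119 mm over their backs; the gripper's body (75 mm by 177 mm) begins 78 mm behind the grasp point.
Start: joints at [-1.22, 0.417, -0.01, 1.614, 0.005, 1.111, -0.053], TCP at [0.239, 0.577, 0.222] pointing down, gripper open.
Joint ranges: [-2.81, 2.81], [-0.39, 2.02], [-1.27, 1.25], [0.06, 2.57], [-1.19, 4.33], [0.19, 2], [-2.82, 2.82]. Speed limits (rad/s): [1.89, 1.89, 2.39, 2.39, 3.01, 3.01, 3.01].

INTERFACE

Orientations are given as a unit quaternion [x, y, z, w].
In Python, from station import manip gives the robot as it stands.
- The arm moves only by the tool send_rows, never from a script. Its argument "steps" is one flat list of numbers, 5 for each row, row after row: the shift along the tool's x, y, z in units of 30 mm (1.0 is 30 mm), then the turn about the tool's z in rad, then the closure, from 0 (fully open) to 1 (shut). A call has 1 to 10 rows; each row is the pose to reach, as a shift and turn from the pose commanded when the call began, along the tool's axes at that moment; what a row does not reach only later rows make up. A row lasts 1/10 s, in which the tool goes at most 50 mm and 8.59 degrees, less where a joint would pass 70% of its speed; a pose out of reach is approached as far as the arm can. A call with a gripper value outside its range is refused whole. The fingers move at their own pace and stop on an object; the grip force is fixed at half the most. Time passes only in rows, so rows that repeat a pose let the fingers close. It gives the time, the measured TCP pose, the force and the opening at its end, in the units of the state.
- manip.get_obs(): the state, without advancing time (a new reading comes with each control period).
- manip.capture(name): name is "side" or "top" or "wrist"; returns the picture (400x640x3 uint8, red, green, blue); there is no depth.
- manip.camera_model(name): a dict with "K" (3x3 intrinsics, pixels), "rvec" (rotation vector, rad) and "tvec" (3), from world to camera coordinates, as OpenCV has them; the wrist camera has in their place "mount" (4x4, takes a point from camera to tool coordinates, whose origin is the TCP and whose axes are the flange's). Camera axes: x right, y down, z forward; pixel columns grow to the right and rows downward; lengths in m; the calibration is good to about 2 mm. The wrist camera is an equidistant fisheye: a pixel r from the principal point sees the ray r / f radians off the axis. A picture is of the moment at which its call begins: read the wrist's pose just before it. camera_model takes no time and is no camera call.
- manip.job_done(): hands the job in, once; it reports no verdict.
Trained networks look in the newest picture that a camera, given by its name, has taken for a name from the list of things; names that differ only in an ending like _2 or _b are one class to them, and where a whole thing is asked for, a point or a joint stands for the part that bears it (a point fixed in the world has none). Each returns a list of dicts, best first, with "confidence" (0 to 1); they miss things now and then, are a little off and sometimes report something else, mostly with a low value. They report only what shows in the picture. A call takes as long as a camera call. They do not tell look-alikes from the thing itself.
- manip.spot_in(name, camera): "pixel" ([column, row] in pixels, amid what is visible of it).
- manip.tip_of(name, camera): "pixel" ([column, row] in pixels: a listed point, or the origin of a listed thing).
The state is a dict: "time": time; "joint_pos": joint angles; "joint_velocities": joint speeds; "joint_torque": joint torques, N m; "tcp_pos": TCP position; "eef_rot": TCP orientation; "force": force on the tool from outside, world axes, zero at the start; "wrist_torque": the same for the moment, N m; "opening": opening from 0.0 (shut) to 1.0 (fully open).
Only numpy, scipy, OpenCV 4.12 (cv2) and the standard library are available. Lean on these libraries where they do the work, as an engineer would, in place of code of your own. Each camera call takes 0.05 s, during which the arm holds its last target. There are 200 camera calls.

## Working session

There is one attempt and no reset: what is moved stays moved. The work goes in short steps, Python scripts to look and compute and a tool call to move; the robot and the scene stay as the last step left them, time stands still between calls to the robot, and variables do not carry over. Pictures are saved under pics/ and viewed, about 8 in all and at most 12, crops included, and the job is handed in when it is done.

Besides the shell and the picture viewer there is one more tool, called after "Emit:" as name(argument=value, ...), one argument or row to a line, values as JSON. send_rows: Moves the arm, as the interface text tells. Its arguments: {"type":"object","properties":{"steps":{"type":"array"}},"required":["steps"]}

```bash
mkdir -p pics; cat > h.py <<'E'
import numpy as np, cv2
from station import manip
from scipy.spatial.transform import Rotation as R
def ray(cam,px):
    m=manip.camera_model(cam); Rm=cv2.Rodrigues(np.array(m['rvec'],float))[0]; t=np.array(m['tvec'],float).ravel()
    d=Rm.T@np.linalg.inv(np.array(m['K']))@np.array([px[0],px[1],1.]); return -Rm.T@t,d
def atz(cam,px,z):
    c,d=ray(cam,px); return c+d*(z-c[2])/d[2]
def proj(cam,P):
    m=manip.camera_model(cam); return cv2.projectPoints(np.array([P],float),np.array(m['rvec'],float),np.array(m['tvec'],float),np.array(m['K'],float),None)[0].ravel()
E
python3 - <<'E'
from h import *
o=manip.get_obs();print(o['time'],o['tcp_pos'],o['eef_rot'],o['opening'])
for c in('top','side'):
    cv2.imwrite(f'pics/{c}1.png',manip.capture(c)[:,:,::-1])
    print(c,ray(c,(320,200)))
H=dict(jar_lid=.082,blade=.005,boat_rim=.016,spatula=0,powder_jar=0,dropper_bottle=0,black_vial=0,glass_rod=0,shot_glass=0)
for n,z in H.items():
    for c in('top','side'):
        for d in manip.tip_of(n,c)[:3]:
            print(n,c,np.round(d['pixel']),round(d['confidence'],2),np.round(atz(c,d['pixel'],z),3))
E
```

```text
0.0 [0.23911468 0.57708954 0.22183629] [ 1.95136677e-01  9.80775887e-01 -5.74326936e-04 -7.76938714e-05] 0.9978528735632741
top (array([ 0.3785669 , -0.08480808,  1.19240717]), array([ 0.18176242, -0.00668849, -0.98333052]))
side (array([0.95496234, 0.40672895, 0.92706069]), array([-0.36491702, -0.45778312, -0.81125011]))
jar_lid top [384. 134.] 0.95 [ 0.763 -0.262  0.082]
jar_lid top [376. 176.] 0.73 [ 0.647 -0.238  0.082]
jar_lid top [411. 253.] 0.58 [ 0.45  -0.323  0.082]
jar_lid side [299. 114.] 0.79 [ 0.452 -0.315  0.082]
jar_lid side [209. 189.] 0.76 [ 0.754 -0.249  0.082]
jar_lid side [323. 187.] 0.75 [ 0.548 -0.095  0.082]
blade side [436. 267.] 0.85 [0.452 0.182 0.005]
boat_rim top [215. 204.] 0.7 [0.582 0.192 0.016]
boat_rim side [399. 303.] 0.66 [0.578 0.197 0.016]
spatula top [236. 256.] 0.72 [0.443 0.133 0.   ]
spatula side [420. 250.] 0.71 [0.446 0.131 0.   ]
powder_jar top [406. 255.] 0.89 [ 0.449 -0.326  0.   ]
powder_jar top [324. 224.] 0.67 [ 0.532 -0.105  0.   ]
powder_jar top [374. 182.] 0.66 [ 0.652 -0.243  0.   ]
powder_jar side [302. 139.] 0.98 [ 0.452 -0.304 -0.   ]
powder_jar side [256. 195.] 0.75 [ 0.652 -0.224  0.   ]
powder_jar side [211. 207.] 0.73 [ 0.758 -0.26   0.   ]
dropper_bottle top [325. 218.] 0.69 [ 0.548 -0.107  0.   ]
dropper_bottle top [411. 223.] 0.56 [ 0.537 -0.342  0.   ]
dropper_bottle top [214. 201.] 0.2 [0.595 0.199 0.   ]
dropper_bottle side [262. 146.] 0.53 [ 0.55  -0.349  0.   ]
black_vial side [285. 177.] 0.53 [ 0.564 -0.227 -0.   ]
glass_rod top [341. 257.] 0.48 [ 0.444 -0.151  0.   ]
glass_rod top [413. 223.] 0.38 [ 0.537 -0.347  0.   ]
glass_rod side [337. 174.] 0.48 [ 0.454 -0.153  0.   ]
shot_glass side [356. 261.] 0.56 [0.577 0.063 0.   ]
```

View pics/top1.png

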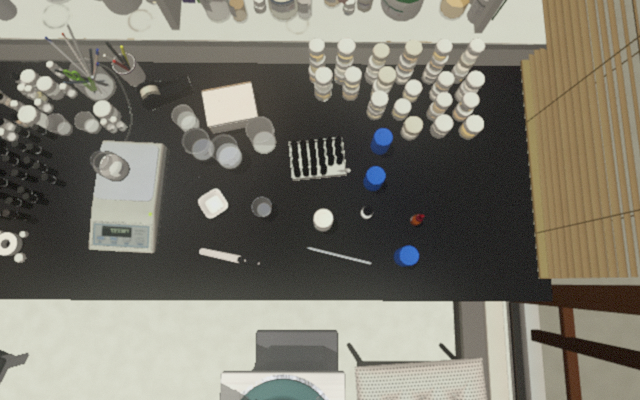

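View pics/side1.png

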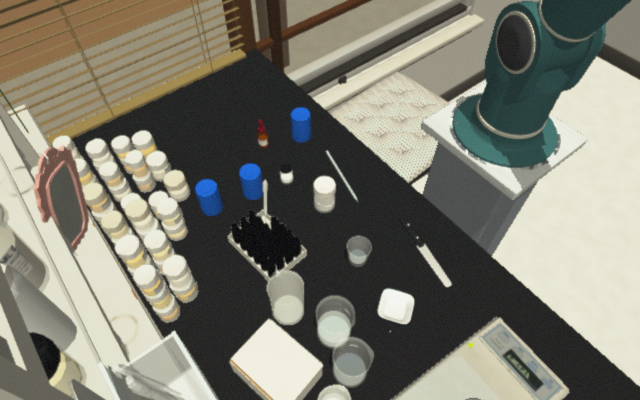

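The top view shows the white jar at (323,220), vial (367,212), dropper (417,219), boat (213,203), the spatula's bright part at (200–242, 250–262), and the rod at (340,256). The blue jars are look-alikes. I'll zoom in on the spatula and jar.

```bash
python3 - <<'E'
from h import *
t=cv2.imread('pics/top1.png');s=cv2.imread('pics/side1.png')
def crop(i,x,y,w=80,h=58): 
    c=cv2.resize(i[y:y+h,x:x+w],None,fx=5,fy=5,interpolation=cv2.INTER_CUBIC); return np.uint8(255*(c/255.)**.5)
cv2.imwrite('pics/crops.png',np.vstack([np.hstack([crop(t,195,228),crop(t,290,190)]),np.hstack([crop(s,390,210,80,80)[:300],crop(s,290,160,80,60)])]))
def blob(c,img,box,z,thr=130):
    x0,y0,x1,y1=box; g=img[y0:y1,x0:x1].min(2)>thr
    n,l,st,ce=cv2.connectedComponentsWithStats(g.astype(np.uint8)); k=1+np.argmax(st[1:,4]); p=ce[k]+[x0,y0]
    print(c,st[k],p,np.round(atz(c,p,z),3)); return l==k
blob('top',t,(195,185,232,220),.012); blob('side',s,(372,280,420,330),.012)
blob('top',t,(305,200,340,240),.07); 
for c,i,b in(('top',t,(195,240,270,275)),('side',s,(395,215,460,290))):
    m=blob(c,i,b,.005); ys,xs=np.nonzero(m); 
    P=np.array([atz(c,(x+b[0],y+b[1]),.005)[:2] for x,y in zip(xs,ys)]); mu=P.mean(0); u,S,v=np.linalg.svd(P-mu); q=(P-mu)@v[0]; print('ends',mu+q.min()*v[0],mu+q.max()*v[0])
print(proj('top',[.548,-.095,.082]),proj('side',[.548,-.095,.082]))
E
```

```text
top [  3   3  30  31 613] [212.53344209 202.9771615 ] [0.587 0.199 0.012]
side [  6   8  36  36 997] [395.71614845 305.88164493] [0.586 0.197 0.012]
top [  8   9  20  20 318] [322.76415094 218.20440252] [ 0.538 -0.1    0.07 ]
top [  4   8  41  15 291] [219.08247423 254.63230241] [0.448 0.176 0.005]
ends [0.45895705 0.23083735] [0.43681758 0.12466415]
side [ 22  30  35  42 373] [434.72922252 265.20375335] [0.451 0.178 0.005]
ends [0.46203278 0.23019914] [0.43817699 0.12186626]
[320.96263811 213.80523548] [322.57349464 187.02682341]
```

View pics/crops.png

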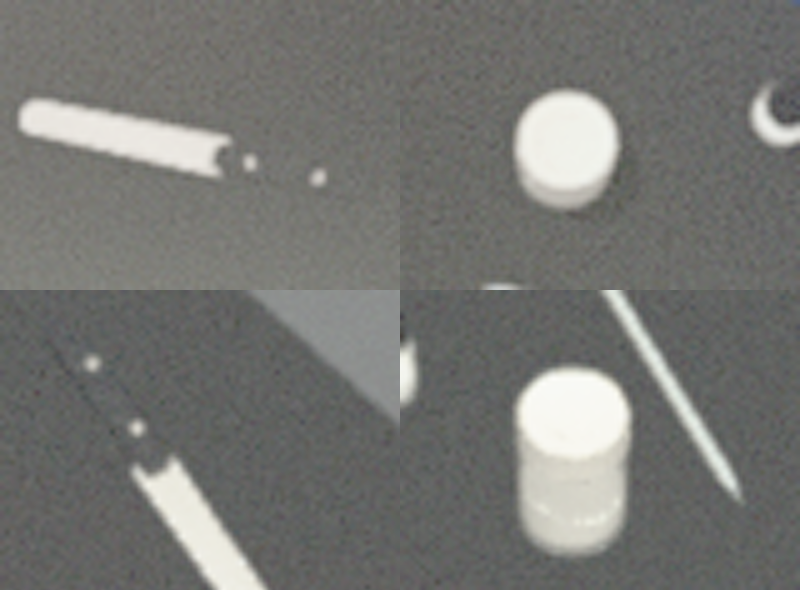

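```bash
cat >> h.py <<'E'
T=dict(jar=[.544,-.099,.129],blade=[.4496,.1796,.052],boat=[.583,.197,.063])
def shift(p):
    o=manip.get_obs(); return np.round(R.from_quat(o['eef_rot']).inv().apply(np.array(p)-o['tcp_pos'])/.03,2)
E
python3 - <<'E'
from h import *
print(atz('top',(323.2,217.6-.0),.082),atz('side',(324.2,184.2),.082))
o=manip.get_obs()
print(R.from_quat(o['eef_rot']).as_matrix().round(3))
for k,p in T.items(): print(k,shift(p), shift([p[0],p[1],.222]))
E
```

```text
[ 0.53825625 -0.1007482   0.082     ] [ 0.54010107 -0.09907204  0.082     ]
[[-0.924  0.383  0.   ]
 [ 0.383  0.924 -0.   ]
 [-0.    -0.    -1.   ]]
jar [-18.02 -16.94   3.12] [-18.02 -16.94   0.02]
blade [-11.55  -9.57   5.68] [-11.55  -9.57   0.02]
boat [-15.44  -7.33   5.32] [-15.44  -7.33   0.02]
```

Emit:
send_rows(
  steps=[-0.3, -0.3, 0, 0, 1, -0.9, -0.9, 0, 0, 1, -1.5, -1.5, 0, 0, 1, -2.2, -2.1, 0, 0, 1, -2.9, -2.8, 0, 0, 1, -3.6, -3.4, 0, 0, 1, -4.3, -4.1, 0, 0, 1, -5, -4.8, 0, 0, 1, -5.5, -5.3, 0, 0, 1, -6, -5.7, 0, 0, 1],
)

```text
time: 2.0
tcp_pos: [0.3405, 0.3484, 0.2226]
eef_rot: [0.196, 0.981, 0.0, 0.0]
force: [0.0, 0.5, 0.1]
opening: 0.185
```

Emit:
send_rows(
  steps=[-0.5, -0.5, 0, 0, 1, -1.1, -1.1, 0, 0, 1, -1.7, -1.6, 0, 0, 1, -2.3, -2.2, 0, 0, 1, -3.0, -2.8, 0, 0, 1, -3.6, -3.4, 0, 0, 1, -4.2, -4.0, 0, 0, 1, -4.9, -4.6, 0, 0, 1, -5.5, -5.2, 0, 0, 1, -6, -5.7, 0, 0, 1],
)

```text
time: 3.0
tcp_pos: [0.4409, 0.1215, 0.2225]
eef_rot: [0.196, 0.981, 0.0, 0.0]
force: [-0.1, -0.1, 0.3]
opening: 0.004
```

Emit:
send_rows(
  steps=[-0.6, -0.6, 0, 0, 1, -1.2, -1.2, 0, 0, 1, -1.8, -1.7, 0, 0, 1, -2.5, -2.3, 0, 0, 1, -3.1, -2.9, 0, 0, 1, -3.8, -3.6, 0, 0, 1, -4.5, -4.3, 0, 0, 1, -5.2, -4.9, 0, 0, 1, -5.6, -5.4, 0, 0, 1, -5.9, -5.6, 0, 0, 1],
)

```text
time: 4.0
tcp_pos: [0.5396, -0.1016, 0.2225]
eef_rot: [0.196, 0.981, -0.0, 0.0]
force: [-0.4, 1.1, -0.1]
opening: 0.001
```

```bash
cat >> h.py <<'E'
def wlook(names,fn,box=90):
    o=manip.get_obs(); im=manip.capture('wrist'); m=manip.camera_model('wrist'); K=np.array(m['K']); M=np.array(m['mount'])
    Rt=R.from_quat(o['eef_rot']).as_matrix(); C=Rt@M[:3,3]+o['tcp_pos']
    def wz(px,z):
        v=np.array([(px[0]-K[0,2]),(px[1]-K[1,2])]); r=np.hypot(*v); th=r/K[0,0]; d=np.r_[np.sin(th)*v/max(r,1e-9),np.cos(th)]
        d=Rt@M[:3,:3]@d; return C+d*(z-C[2])/d[2]
    def wp(P):
        c=(Rt@M[:3,:3]).T@(np.array(P)-C); th=np.arctan2(np.hypot(c[0],c[1]),c[2]); return K[:2,2]+K[0,0]*th*c[:2]/np.hypot(c[0],c[1])
    for n,z,P in names:
        print(n,'expected px',wp(P).round(1))
        for f in (manip.tip_of,manip.spot_in):
            for d in f(n,'wrist')[:3]: print(f.__name__,np.round(d['pixel'],1),round(d['confidence'],2),wz(d['pixel'],z).round(3))
        b=tuple(int(v) for v in wp(P)); im=cv2.drawMarker(im.copy(),b,(255,0,0),0,9,1)
    cv2.imwrite(fn,im[:,:,::-1]); print('tcp',o['tcp_pos'],o['time'],o['force']); return wz,wp
E
python3 - <<'E'
from h import *
wlook([('jar_lid',.082,[.5395,-.1,.082])],'pics/w1.png')
E
```

```text
jar_lid expected px [314.8 192. ]
call [314.4 189.9] 0.83 [ 0.537 -0.1    0.082]
call [112.7 193.5] 0.68 [ 0.449 -0.319  0.082]
call [312.9 184.8] 0.93 [ 0.532 -0.099  0.082]
call [126.3 185.7] 0.83 [ 0.449 -0.295  0.082]
call [452.8 158.5] 0.71 [0.562 0.048 0.082]
tcp [ 0.5396061  -0.10163563  0.22251749] 4.0 [-0.37786061  1.05112584 -0.11382708]
```

View pics/w1.png

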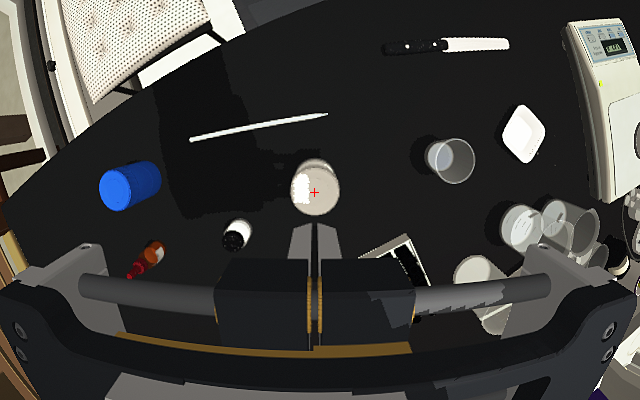

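The wrist view shows the white lid centred at about (315,191), under my mark. I'll lower to 3 cm above it.

Emit:
send_rows(
  steps=[0, 0, 0.3, 0, 1, 0, 0.0, 0.7, 0, 1, 0, 0, 1.1, 0, 1, 0, 0, 1.5, 0, 1, 0, 0, 1.9, 0, 1, 0, 0, 2.3, 0, 1, 0, 0, 2.6, 0, 1, 0, 0, 2.85, 0, 1, 0, 0, 3.0, 0, 1, 0, 0, 3.1, 0, 1],
)

```text
time: 5.15
tcp_pos: [0.5401, -0.0994, 0.1292]
eef_rot: [0.195, 0.981, -0.0, -0.0]
force: [-0.2, 0.7, -0.1]
opening: 0.009
```

Emit:
send_rows(
  steps=[0, 0, 0, 0, 1, 0, 0, 0, 0, 1, 0, 0, 0, 0, 1, 0, 0, 0, 0, 1, 0, 0, 0, 0, 1, 0, 0, 0, 0, 1, 0, 0, 0, 0, 1, 0, 0, 0, 0, 1, 0, 0, 0, 0, 1, 0, 0, 0, 0, 1],
)

```text
time: 6.15
tcp_pos: [0.5401, -0.0993, 0.1295]
eef_rot: [0.195, 0.981, -0.0, -0.0]
force: [-0.7, -0.3, -0.5]
opening: 0.003
```

Emit:
send_rows(
  steps=[0, 0, 0, 0, 1, 0, 0, 0, 0, 1, 0, 0, 0, 0, 1, 0, 0, 0, 0, 1, 0, 0, 0, 0, 1, 0, 0, 0, 0, 1, 0, 0, 0, 0, 1, 0, 0, 0, 0, 1, 0, 0, 0, 0, 1, 0, 0, 0, 0, 1],
)

```text
time: 7.15
tcp_pos: [0.5401, -0.0993, 0.1295]
eef_rot: [0.195, 0.981, -0.0, 0.0]
force: [-0.2, 0.6, -0.6]
opening: 0.004
```

Emit:
send_rows(
  steps=[0, 0, 0, 0, 1, 0, 0, 0, 0, 1, 0, 0, 0, 0, 1, 0, 0, -0.3, 0, 1, 0, 0, -0.7, 0, 1, 0, 0, -1.1, 0, 1, 0, 0, -1.6, 0, 1, 0, 0, -2.1, 0, 1, 0, 0, -2.6, 0, 1, 0, 0, -3.1, 0, 1],
)

```text
time: 8.15
tcp_pos: [0.5402, -0.0994, 0.2243]
eef_rot: [0.195, 0.981, 0.0, 0.001]
force: [0.1, -1.1, -0.4]
opening: 0.006
```

```bash
python3 - <<'E'
from h import *
print(shift([.45,.180,.222]),shift([.45,.18,.052]))
E
```

```text
[6.34 7.45 0.07] [6.35 7.45 5.74]
```

Emit:
send_rows(
  steps=[0.3, 0.35, 0, 0, 1, 0.8, 0.95, 0, 0, 1, 1.4, 1.65, 0, 0, 1, 2.1, 2.5, 0, 0, 1, 2.8, 3.3, 0, 0, 1, 3.5, 4.1, 0, 0, 1, 4.2, 4.95, 0, 0, 1, 4.9, 5.75, 0, 0, 1, 5.7, 6.65, 0, 0, 1, 6.3, 7.4, 0, 0, 1],
)

```text
time: 9.15
tcp_pos: [0.4488, 0.1804, 0.2225]
eef_rot: [0.194, 0.981, 0.0, -0.0]
force: [-0.3, -0.1, 0.4]
opening: 0.002
```

```bash
python3 - <<'E'
from h import *
wlook([('blade',.005,[.4496,.1796,.005]),('boat_rim',.016,[.583,.197,.016])],'pics/w2.png')
print(shift([.4496,.1796,.052]))
E
```

```text
blade expected px [313.  179.8]
call [313.  179.9] 0.7 [0.45  0.18  0.005]
call [278.1 185.8] 0.81 [0.44  0.136 0.005]
boat_rim expected px [363.4 267.9]
call [365.1 272.7] 0.6 [0.591 0.197 0.016]
call [169.2 297.7] 0.26 [ 0.529 -0.089  0.016]
call [365.5 254.2] 0.89 [0.565 0.206 0.016]
tcp [0.44879328 0.18043135 0.22249917] 9.15 [-0.28944087 -0.06962431  0.37366376]
[0.04 0.05 5.68]
```

View pics/w2.png

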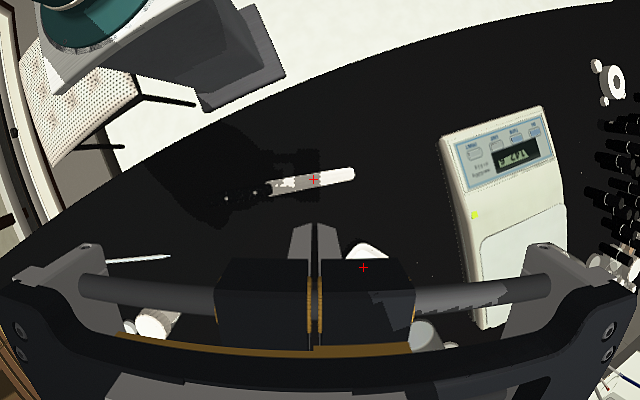

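The mark at (313,180) lies mid-blade, matching the network. I'll lower there.

Emit:
send_rows(
  steps=[0, 0, 0.3, 0, 1, 0, 0.0, 0.9, 0, 1, 0, 0, 1.6, 0, 1, 0, 0, 2.3, 0, 1, 0, 0, 3.0, 0, 1, 0, 0, 3.7, 0, 1, 0, 0, 4.4, 0, 1, 0, 0, 5.0, 0, 1, 0, 0, 5.4, 0, 1, 0, 0, 5.65, 0, 1],
)

```text
time: 10.4
tcp_pos: [0.4502, 0.1773, 0.0519]
eef_rot: [0.196, 0.981, -0.001, -0.0]
force: [-0.7, 0.3, -0.9]
opening: 0.007
```

Emit:
send_rows(
  steps=[0, 0, 0, 0, 1, 0, 0, 0, 0, 1, 0, 0, 0, 0, 1, 0, 0, 0, 0, 1, 0, 0, 0, 0, 1, 0, 0, 0, 0, 1, 0, 0, 0, 0, 1, 0, 0, 0, 0, 1, 0, 0, 0, 0, 1, 0, 0, 0, 0, 1],
)

```text
time: 11.4
tcp_pos: [0.4505, 0.1781, 0.0529]
eef_rot: [0.195, 0.981, -0.0, -0.0]
force: [0.0, 0.5, 0.2]
opening: 0.003
```

Emit:
send_rows(
  steps=[0, 0, 0, 0, 1, 0, 0, 0, 0, 1, 0, 0, 0, 0, 1, 0, 0, 0, 0, 1, 0, 0, 0, 0, 1, 0, 0, 0, 0, 1, 0, 0, 0, 0, 1, 0, 0, 0, 0, 1, 0, 0, 0, 0, 1, 0, 0, 0, 0, 1],
)

```text
time: 12.4
tcp_pos: [0.4505, 0.1781, 0.053]
eef_rot: [0.195, 0.981, -0.0, 0.0]
force: [0.7, 0.7, 0.8]
opening: 0.005
```

Emit:
send_rows(
  steps=[0, 0, 0, 0, 1, 0, 0, 0, 0, 1, 0, 0, 0, 0, 1, 0, 0, -0.3, 0, 1, 0, 0, -0.8, 0, 1, 0, 0, -1.4, 0, 1, 0, 0, -2.0, 0, 1, 0, 0, -2.5, 0, 1, 0, 0, -2.9, 0, 1, 0, 0, -3.1, 0, 1],
)

```text
time: 13.4
tcp_pos: [0.4508, 0.1783, 0.1473]
eef_rot: [0.195, 0.981, 0.0, 0.001]
force: [0.5, -0.1, 0.3]
opening: 0.006
```

```bash
python3 - <<'E'
from h import *
wz,wp=wlook([('boat_rim',.016,[.583,.197,.016])],'pics/w3.png')
print(shift([.585,.197,.145]),shift([.585,.197,.063]))
E
```

```text
boat_rim expected px [374.3 295.2]
tcp [0.45080591 0.17827079 0.14727066] 13.4 [ 0.45563546 -0.06062285  0.26714164]
[-3.9   2.3   0.03] [-3.9   2.3   2.77]
```

Emit:
send_rows(
  steps=[-0.3, 0.15, 0, 0, 1, -0.8, 0.45, 0, 0, 1, -1.3, 0.8, 0, 0, 1, -1.8, 1.1, 0, 0, 1, -2.3, 1.4, 0, 0, 1, -2.8, 1.7, 0, 0, 1, -3.3, 2.0, 0, 0, 1, -3.7, 2.2, 0, 0, 1, -3.9, 2.3, 0, 0, 1, -3.9, 2.3, 0, 0, 1],
)

```text
time: 14.55
tcp_pos: [0.5855, 0.1967, 0.1451]
eef_rot: [0.195, 0.981, -0.0, -0.0]
force: [-0.6, -0.3, -0.2]
opening: 0.008
```

```bash
python3 - <<'E'
from h import *
wz,wp=wlook([('boat_rim',.016,[.585,.197,.016])],'pics/w4.png')
print(shift([.585,.197,.063]))
E
```

```text
boat_rim expected px [313.5 194.9]
call [315.2 200.6] 0.77 [0.591 0.196 0.016]
call [314.7 196.6] 0.67 [0.587 0.197 0.016]
tcp [0.58547129 0.19670633 0.14508391] 14.55 [-0.5922741  -0.27491186 -0.17203375]
[-0.02  0.01  2.76]
```

View pics/w4.png

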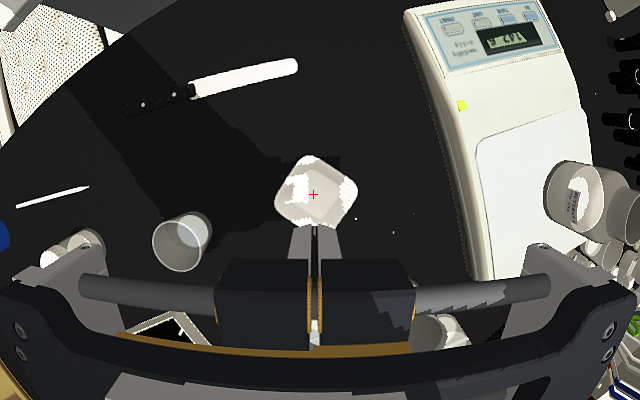

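The boat spans about (274–358, 154–233), so its centre is near my mark. I'll lower and hold.

Emit:
send_rows(
  steps=[0, 0, 0.2, 0, 1, 0, 0, 0.5, 0, 1, 0, 0, 0.9, 0, 1, 0, 0, 1.3, 0, 1, 0, 0, 1.7, 0, 1, -0.05, 0, 2.1, 0, 1, -0.05, 0, 2.4, 0, 1, -0.05, 0, 2.6, 0, 1, -0.05, 0, 2.7, 0, 1, -0.05, 0, 2.75, 0, 1],
)

```text
time: 15.7
tcp_pos: [0.5864, 0.1965, 0.0633]
eef_rot: [0.195, 0.981, -0.0, 0.0]
force: [-0.1, 0.5, -1.0]
opening: 0.006
```

Emit:
send_rows(
  steps=[0, 0, 0, 0, 1, 0, 0, 0, 0, 1, 0, 0, 0, 0, 1, 0, 0, 0, 0, 1, 0, 0, 0, 0, 1, 0, 0, 0, 0, 1, 0, 0, 0, 0, 1, 0, 0, 0, 0, 1, 0, 0, 0, 0, 1, 0, 0, 0, 0, 1],
)

```text
time: 16.7
tcp_pos: [0.5864, 0.1965, 0.0635]
eef_rot: [0.195, 0.981, -0.0, 0.0]
force: [0.4, -0.0, 0.4]
opening: 0.006
```

Emit:
send_rows(
  steps=[0, 0, 0, 0, 1, 0, 0, 0, 0, 1, 0, 0, 0, 0, 1, 0, 0, 0, 0, 1, 0, 0, 0, 0, 1, 0, 0, 0, 0, 1, 0, 0, 0, 0, 1, 0, 0, 0, 0, 1, 0, 0, 0, 0, 1, 0, 0, 0, 0, 1],
)

```text
time: 17.7
tcp_pos: [0.5864, 0.1965, 0.0635]
eef_rot: [0.195, 0.981, -0.0, 0.0]
force: [-0.3, -0.3, 0.1]
opening: 0.006
```

```bash
python3 - <<'E'
from h import *
o=manip.get_obs();print(o['time'],o['tcp_pos'],o['force'])
cv2.imwrite('pics/side2.png',manip.capture('side')[:,:,::-1])
E
```

```text
17.7 [0.58637384 0.19645472 0.06346066] [-0.25978658 -0.31483654  0.10742446]
```

View pics/side2.png

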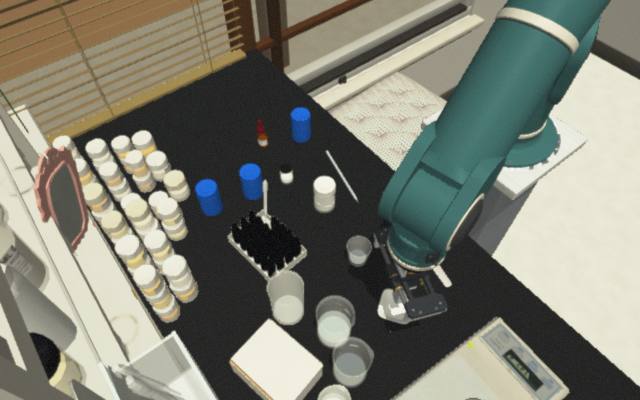

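The side view shows the fingertips over the boat at about (395,305). The jar (324,195), vial, dropper, rod and glass look unmoved. I'll hold briefly once more and hand in.

Emit:
send_rows(
  steps=[0, 0, 0, 0, 1, 0, 0, 0, 0, 1, 0, 0, 0, 0, 1, 0, 0, 0, 0, 1, 0, 0, 0, 0, 1],
)

```text
time: 18.25
tcp_pos: [0.5864, 0.1965, 0.0635]
eef_rot: [0.195, 0.981, -0.0, 0.0]
force: [0.1, 1.3, -0.2]
opening: 0.006
```

```bash
python3 -c "
from station import manip
print(manip.job_done())"
```

```text
the job is handed in; nothing more can be done
None
```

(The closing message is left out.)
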